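Stand a cast brass handle in the marking station and run it

TASK

Take the open, window-shaped brass handle from the leaning rack and stand it upright in the slot of the marking station, foot down, lowered fully home rather than dropped, and let go of it. Then press the square clamp key all the way down and let it come up, and after that press the round start key all the way down and let it come up. Do not press the keys before the handle stands there, never press the oblong stop key between them, and leave the other casting and the burner where they are.

Things in the scene. Friction and masses are not known exactly. Their poses are not given: they have to be found in the camera images.
- handle: Brass frame 14 mm thick (x), 76 wide (y), 130 high (z), 0.6 kg, symmetric. Origin: centre of its underside. Foot 60 mm wide, height 0-34; two 13 mm posts beside a 31 mm window to 100; solid cross bar from 100 to 130, gripped across its thickness. Starts in one of the rack's two bays, its z leaning 25 degrees, top to the rack's -x.
- crest: Other brass casting (bystander), solid, no window: foot 60 mm wide, neck 40 mm, round 52 mm disc on top; 14 mm thick (x), 106 mm high (z). Origin: centre of its underside. It leans in the rack's other bay in the same way, 104 mm away along the rack's y.
- rack: Fixed dark steel leaning rack, 130 mm deep (x), 220 wide (y). Origin: centre of its underside. Castings' feet stand at x 0, y +52 or -52 mm, height 22 mm. Floor and back board are tilted 25 degrees (top to the rack's -x); the back board touches the castings' -x face over its lowest 62 mm; the other face is free.
- nest: Fixed marking station. Base 110 mm wide, x -45 to +155 mm, 10 thick; on it a steel block 60 (x) by 100 mm (y), top at 60 mm, with the slot in its middle, long side along y; green head at x 72 to 148, 70 wide, 89 high, stylus pointing back to x 39 at height 70. Origin: on the underside, below the slot's middle.
- nest_slot (a point): Middle of the slot's floor, 30 mm above the nest's underside and 30 mm below the block's top. The slot is 18 mm (nest x) by 64 mm (nest y) with small chamfers at the mouth; the handle's foot (14 by 60 mm) stands on this floor.
- keybox: Fixed grey control box 205 mm (x) by 85 mm (y), 44 mm high, with three grey spring keys on top in a row along its x, 65 mm apart: square clamp key at x -65 mm (nearest the robot), oblong stop key at x 0, round start key at x +65 mm. Origin: centre of its underside.
- clamp_key_top (a point): Centre of the top face of the square clamp key, 34 by 34 mm; top 62.5 mm above the table when up.
- start_key_top (a point): Centre of the top face of the round start key, 38 mm across; top 62.5 mm above the table when up.
- stop_key_top (a point): Centre of the top face of the oblong stop key, 18 mm (box x) by 50 mm (box y); top 62.5 mm above the table when up. Not to be pressed.
- clamp_key (a joint): Travel of the clamp key, m: 0 up, 0.006 fully down; springs back; about 1.2 N to start and 5 N fully down.
- start_key (a joint): Travel of the start key, as for the clamp key.
- stop_key (a joint): Travel of the stop key, as for the clamp key.
- burner: Bystander: brass incense burner, 132 mm across, 124 mm high, 2.5 kg; origin at its underside.
Mind the look-alikes: they are no part of the job. Leave any pink look-alike of the keybox alone.

How it is judged:
On the way, in this order (a step that is already met when the one before it is completed fails the run):
1. the handle stands upright in the slot, fully down, and is let go (horizontal distance between handle and nest_slot below 0.006 m and z of handle in the frame of nest_slot between -0.004 and 0.004 m and angle between handle's own z axis and vertical below 0.08 rad and angle between the y axis of handle and the y axis of nest, either way round below 0.15 rad and contact force between the fingers and handle below 0.2 N and linear speed of handle below 0.02 m/s), for 0.2 s.
2. the square clamp key is pressed (over 4.5 mm of its 6 mm), the other keys up (horizontal distance between handle and nest_slot below 0.006 m and z of handle in the frame of nest_slot between -0.004 and 0.004 m and angle between handle's own z axis and vertical below 0.08 rad and angle between the y axis of handle and the y axis of nest, either way round below 0.15 rad and value of joint clamp_key above 0.0045 m and value of joint each of start_key, stop_key below 0.0015 m), for 0.05 s.
3. the round start key is pressed (over 4.5 mm), the other keys up (horizontal distance between handle and nest_slot below 0.006 m and z of handle in the frame of nest_slot between -0.004 and 0.004 m and angle between handle's own z axis and vertical below 0.08 rad and angle between the y axis of handle and the y axis of nest, either way round below 0.15 rad and value of joint start_key above 0.0045 m and value of joint each of clamp_key, stop_key below 0.0015 m), for 0.05 s.
At the end, for the whole second after the job is handed in: The handle stands in the slot: foot within 6 mm of the slot's middle and within 4 mm of its floor, upright within 0.08 rad, its width along the slot within 0.15 rad, at rest and untouched; all three keys are up (under 1.5 mm); crest and burner within 30 mm of where they were (horizontal distance between handle and nest_slot below 0.006 m and z of handle in the frame of nest_slot between -0.004 and 0.004 m and angle between handle's own z axis and vertical below 0.08 rad and angle between the y axis of handle and the y axis of nest, either way round below 0.15 rad and contact force between the fingers and handle below 0.2 N and linear speed of handle below 0.01 m/s and angular speed of handle below 0.1 rad/s and value of joint each of clamp_key, start_key, stop_key below 0.0015 m and distance of each of crest, burner from where it was at the start of the episode below 0.03 m).
It fails at once if the other casting or the burner is moved by more than 30 mm (distance of any of crest, burner from where it was at the start of the episode above 0.03 m).
It fails at once if the stop key is pressed (over 3 mm) (value of joint stop_key above 0.003 m).
It fails at once if a key is pressed (over 3 mm) while the handle does not stand in the slot (value of joint any of clamp_key, start_key above 0.003 m and not (horizontal distance between handle and nest_slot below 0.006 m and z of handle in the frame of nest_slot between -0.004 and 0.004 m and angle between handle's own z axis and vertical below 0.08 rad and angle between the y axis of handle and the y axis of nest, either way round below 0.15 rad)).
It fails at once if the handle drops or is slammed into the slot: faster than 0.3 m/s with its foot within 25 mm of the slot floor (linear speed of handle above 0.3 m/s and distance between handle and nest_slot below 0.025 m).
It also fails if it takes over 54 s, if anything falls off the work surface, if the arm or the gripper's body presses on something with over 40 N, if the wrist force passes 120 N, or if a joint passes its speed limit or range.

ROBOT

A 7-joint arm with a two-finger parallel gripper is mounted at the origin on the work surface. World frame = base frame: x ahead of the robot, y to its left, z up, the work surface at z = 0. Lengths are in m, angles in rad, forces in N, time in s.
With the tool pointing down it reaches from about 0.425 to 0.925 m from the base axis. Payload 6.8 kg.
Tool frame: the origin (TCP) lies at the very end of the fingers, on their centre line; the grasp point (between the pads) lies bot.grip_depth behind it (bot.grip_depth is the distance from the TCP to the grasp point, in m); z points along the fingers, y is the line along which they close (so a half turn about z gives the same grasp; the last joint's range is limited). The gripper opens to 85 mm and grips with 20 to 120 N. Pads are 22 mm wide; open, the fingers measure 114 mm over their backs; the gripper's body (76 mm by 85 mm) begins 54 mm behind the grasp point. The pads swing forward as they close: fully open they stand 13 mm farther back than shut.
Start: joints at [1.01, 0.477, 0.022, 1.555, -0.011, 1.109, -0.083], TCP at [0.295, -0.607, 0.231] pointing down, gripper open.
Joint ranges: [-2.96, 2.96], [-0.34, 2.1], [-1.41, 1.46], [0.24, 2.44], [-1.37, 4.51], [0.17, 1.92], [-2.96, 2.96]. Speed limits (rad/s): [2.39, 2.39, 3.14, 3.14, 3.14, 3.14, 3.14].

INTERFACE

Orientations are given as a unit quaternion [w, x, y, z].
In Python, from station import bot gives the robot as it stands.
- The arm moves only by the tool send_rows, never from a script. Its arguments are lists of equal length, an entry for each row: "slide": the shift along the tool's x, y, z in mm, a list of three; "roll": the turn about the tool's z in degrees; "claw": the opening, from 0 (shut) to 1 (fully open). A call has exactly 8 rows; each row is the pose to reach, as a shift and turn from the pose commanded when the call began, along the tool's axes at that moment; what a row does not reach only later rows make up. A row lasts 1/12 s, in which the tool goes at most 41.7 mm and 7.16 degrees, less where a joint would pass 70% of its speed; a pose out of reach is approached as far as the arm can. A call with a gripper value outside its range is refused whole. The fingers move at their own pace and stop on an object; "force" is the grip in N (left out, the last holds). Time passes only in rows, so rows that repeat a pose let the fingers close, or fill a call up. It gives the time, the measured TCP pose, the force, the opening and the grip force at its end, in the units of the state.
- bot.get_obs(): the state, without advancing time (a new reading comes with each control period).
- bot.read_camera(name): name is "scene" or "top"; returns the picture (480x640x3 uint8, red, green, blue); there is no depth.
- bot.camera_model(name): a dict with "camera_matrix" (3x3 intrinsics, pixels), "D" ([k1, k2, p1, p2, k3] as OpenCV has them; the pictures are not rectified), "camera_from_world" (4x4, takes a point from world to camera coordinates). Camera axes: x right, y down, z forward; pixel columns grow to the right and rows downward; lengths in m; the calibration is good to about 2 mm. A picture is of the moment at which its call begins. camera_model takes no time and is no camera call.
- bot.hand_in(): hands the job in; it is judged then, once.
The state is a dict: "t": time; "q": joint angles; "joint_vel": joint speeds; "joint_torque": joint torques, N m; "eef_pos": TCP position; "tool_rot": TCP orientation; "contact_force": force on the tool from outside, world axes, zero at the start; "torque": the same for the moment, N m; "gripper_width": opening from 0.0 (shut) to 1.0 (fully open); "grasp_force": force on a finger pad.
Only numpy, scipy, OpenCV 4.12 (cv2) and the standard library are available. Lean on these libraries where they do the work, as an engineer would, in place of code of your own. Each camera call takes 0.05 s, during which the arm holds its last target. There are 200 camera calls.

## Working session

There is one attempt and no reset: what is moved stays moved. The work goes in short steps, Python scripts to look and compute and a tool call to move; the robot and the scene stay as the last step left them, time stands still between calls to the robot, and variables do not carry over. Pictures are saved under pics/ and viewed, at most 13 in all, crops included, and the job is handed in when it is done.

Besides the shell and the picture viewer there is one more tool, called after ">>>" by a JSON object that holds its "api" and its "payload". send_rows: Moves the arm, as the interface text tells. Its arguments: {"type":"object","properties":{"slide":{"type":"array","items":{"type":"array","items":{"type":"number"}}},"roll":{"type":"array","items":{"type":"number"}},"claw":{"type":"array","items":{"type":"number"}},"force":{"type":"number"}},"required":["slide","roll","claw"]}

```bash
ls; mkdir -p pics; python3 - <<'E'
from station import bot
import cv2,numpy as np
np.set_printoptions(precision=4,suppress=True)
o=bot.get_obs();print(o,bot.grip_depth)
for n in("scene","top"):
    cv2.imwrite(f"pics/{n}0.png",bot.read_camera(n)[:,:,::-1])
    m=bot.camera_model(n);print(n,{k:np.array(v) for k,v in m.items()})
E
```

```text
pics
{'t': 0.0, 'q': array([ 1.0099,  0.4778,  0.0223,  1.5564, -0.0115,  1.1093, -0.0831]), 'joint_vel': array([ 0.0005, -0.0016, -0.0006, -0.0002,  0.0009, -0.0001, -0.0005]), 'joint_torque': array([ -0.0003, -59.6454,   1.6071, -28.12  ,   0.0123,   0.0095,
         0.    ]), 'eef_pos': array([ 0.2951, -0.6064,  0.2303]), 'tool_rot': array([-0.0009,  0.9745,  0.2245, -0.0003]), 'contact_force': array([0.2818, 0.463 , 0.0186]), 'torque': array([ 0.0419, -0.0042,  0.0505]), 'grasp_force': 0.0, 'gripper_width': 1.0015554608491044} 0.0187
scene {'camera_matrix': array([[515.9261,   0.    , 309.9672],
       [  0.    , 515.9261, 240.0406],
       [  0.    ,   0.    ,   1.    ]]), 'D': array([0.019, 0.   , 0.   , 0.   , 0.   ]), 'camera_from_world': array([[-0.8773,  0.4799, -0.0006,  0.4586],
       [ 0.3037,  0.5541, -0.7751, -0.0137],
       [-0.3716, -0.6802, -0.6318,  1.1912],
       [ 0.    ,  0.    ,  0.    ,  1.    ]])}
top {'camera_matrix': array([[472.2455,   0.    , 321.4357],
       [  0.    , 472.2455, 237.0266],
       [  0.    ,   0.    ,   1.    ]]), 'D': array([-0.0421,  0.    ,  0.    ,  0.    ,  0.    ]), 'camera_from_world': array([[-0.0122, -0.9994, -0.0325, -0.0816],
       [-0.999 ,  0.0136, -0.0414,  0.4534],
       [ 0.0418,  0.0319, -0.9986,  1.2495],
       [ 0.    ,  0.    ,  0.    ,  1.    ]])}
```

View pics/scene0.png

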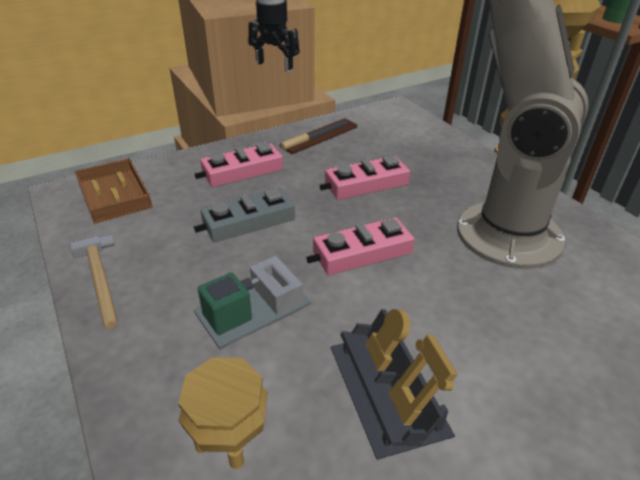

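View pics/top0.png

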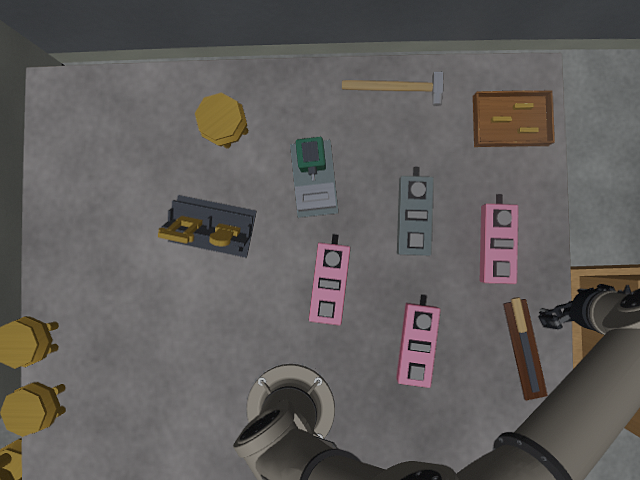

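Candidates for the handle: the windowed frame at scene (425,378) / top (180,231), and the crest with its round disc and no window at scene (390,338) / top (222,236). Candidates for the keybox: the grey box at top (416,216), and pink boxes at top (330,283), (420,345) and (500,243). I choose the windowed frame and the grey box, and check both in a close crop.

```bash
cat > h.py <<'E'
import cv2,numpy as np
from station import bot
np.set_printoptions(precision=4,suppress=True)
def cam(n):
    m=bot.camera_model(n);return np.array(m["camera_matrix"]),np.array(m["D"]),np.array(m["camera_from_world"])
def ray(n,uv):
    K,D,T=cam(n);p=cv2.undistortPoints(np.array(uv,float).reshape(-1,1,2),K,D).reshape(-1,2)
    d=np.c_[p,np.ones(len(p))]@T[:3,:3];return -T[:3,:3].T@T[:3,3],d
def plane(n,uv,z):
    c,d=ray(n,uv);return c+d*((z-c[2])/d[:,2])[:,None]
def tri(us,ut):
    out=[]
    for a,b in zip(us,ut):
        A=[];r=[]
        for n,u in(("scene",a),("top",b)):
            c,d=ray(n,u);d=d[0]/np.linalg.norm(d[0]);P=np.eye(3)-np.outer(d,d);A.append(P);r.append(P@c)
        out.append(np.linalg.solve(A[0]+A[1],r[0]+r[1]))
    return np.array(out)
def proj(n,X):
    K,D,T=cam(n);return cv2.projectPoints(np.array(X,float).reshape(-1,1,3),cv2.Rodrigues(T[:3,:3])[0],T[:3,3],K,D)[0].reshape(-1,2)
E
python3 - <<'E'
import cv2,numpy as np
s=cv2.imread("pics/scene0.png");t=cv2.imread("pics/top0.png")
a=cv2.resize(s[300:460,325:465],None,fx=3.5,fy=3.5,interpolation=cv2.INTER_CUBIC)  #490x560
b=cv2.resize(t[190:262,155:260],(310,213),interpolation=cv2.INTER_CUBIC)
c=cv2.resize(t[130:262,285:440],(310,264),interpolation=cv2.INTER_CUBIC)
o=np.zeros((560,800,3),np.uint8);o[:,:490]=a;o[:213,490:]=b;o[220:484,490:]=c
cv2.imwrite("pics/crop1.png",o)
E
```

```text
(no output)
```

View pics/crop1.png

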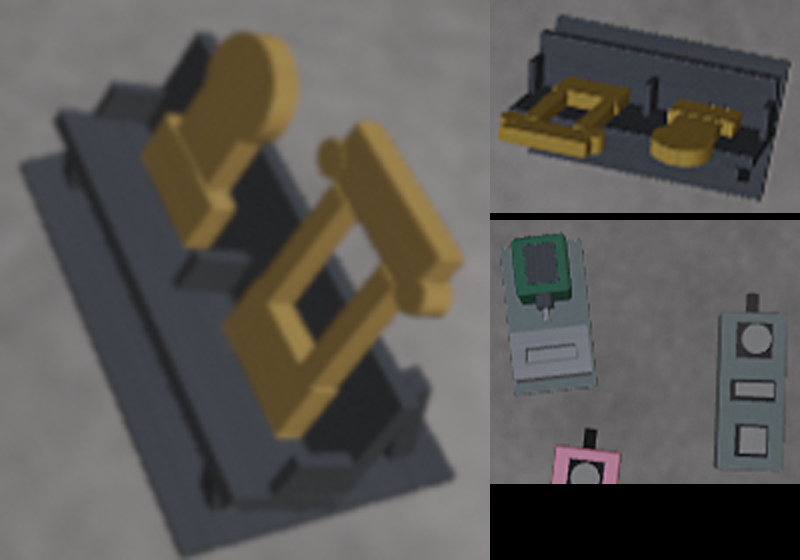

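The crop confirms it: the windowed frame is the scene-right casting, bay at top (180,231). The slot mouth is near top (316,196). The grey box's keys are at about top (418,190) round, (416,215) oblong and (416,240) square. Next I measure.

```bash
cat > seg.py <<'E'
from h import *
def seg(n,img,box,lo,hi,space,f=6,mina=15):
    x0,y0,x1,y1=box
    c=cv2.resize(img[y0:y1,x0:x1],None,fx=f,fy=f,interpolation=cv2.INTER_CUBIC)
    c=cv2.cvtColor(c,space) if space is not None else c
    m=cv2.inRange(c,np.array(lo),np.array(hi))
    out=[]
    for k in cv2.findContours(m,cv2.RETR_CCOMP,cv2.CHAIN_APPROX_NONE)[0]:
        a=cv2.contourArea(k)/f/f
        if a<mina: continue
        r=cv2.minAreaRect(k);b=(cv2.boxPoints(r)+.5)/f-.5+[x0,y0]
        mo=cv2.moments(k);ce=(np.array([mo['m10'],mo['m01']])/mo['m00']+.5)/f-.5+[x0,y0]
        out.append((a,ce,b,np.array(r[1])/f,(k.reshape(-1,2)+.5)/f-.5+[x0,y0]))
    return sorted(out,key=lambda o:-o[0])
E
python3 - <<'E'
from seg import *
t=cv2.imread("pics/top0.png");s=cv2.imread("pics/scene0.png")
for nm,p in dict(block=(302,205),slot=(316,197),base=(330,180),key=(416,240),box=(402,200),table=(365,200),rack=(200,205),rackbase=(180,200)).items(): print(nm,t[p[1],p[0]],cv2.cvtColor(t[p[1]:p[1]+1,p[0]:p[0]+1],cv2.COLOR_BGR2HSV)[0,0])
print("row profile block",t[198,290:345].tolist())
print("col",t[184:222,316].tolist())
print("keys col416",t[172:258,416,1].tolist())
E
```

```text
block [129 121 118] [112  22 129]
slot [130 122 118] [110  24 130]
base [103 100  90] [ 97  32 103]
key [118 116 116] [120   4 118]
box [103 100  92] [ 98  27 103]
table [104 102 104] [150   5 104]
rack [44 42 37] [99 41 44]
rackbase [65 57 55] [114  39  65]
row profile block [[112, 110, 113], [108, 107, 109], [105, 104, 106], [107, 107, 108], [105, 104, 107], [81, 83, 83], [127, 118, 113], [124, 115, 112], [123, 115, 112], [123, 114, 111], [123, 115, 111], [125, 116, 113], [109, 106, 106], [71, 68, 68], [135, 126, 123], [131, 122, 119], [129, 121, 118], [130, 121, 117], [130, 121, 118], [129, 121, 118], [131, 123, 120], [131, 122, 118], [129, 121, 118], [133, 124, 120], [132, 124, 120], [131, 123, 119], [133, 124, 119], [133, 124, 121], [131, 122, 119], [129, 121, 117], [129, 121, 118], [125, 119, 116], [124, 117, 115], [125, 118, 115], [120, 114, 112], [120, 114, 112], [119, 113, 112], [118, 112, 110], [104, 102, 103], [120, 114, 113], [129, 121, 117], [129, 121, 118], [129, 122, 118], [131, 122, 120], [131, 122, 120], [113, 107, 99], [100, 99, 89], [96, 96, 99], [97, 95, 99], [95,
[... 416 characters left out ...]
119], [129, 121, 117], [129, 122, 118], [133, 125, 121], [116, 110, 107], [73, 70, 72], [83, 81, 77], [102, 98, 88], [104, 101, 90], [104, 101, 91], [104, 100, 90], [110, 105, 92], [101, 97, 90], [92, 92, 95], [108, 107, 109], [105, 105, 107], [105, 104, 106], [104, 104, 106], [104, 103, 106]]
keys col416 [49, 46, 47, 47, 75, 105, 103, 102, 97, 80, 91, 119, 116, 116, 116, 115, 116, 114, 115, 115, 115, 115, 117, 117, 92, 37, 53, 88, 103, 101, 101, 101, 100, 100, 99, 98, 103, 86, 37, 89, 124, 116, 116, 117, 120, 110, 62, 27, 57, 90, 100, 99, 98, 98, 98, 100, 99, 101, 102, 94, 57, 79, 118, 119, 118, 118, 118, 117, 116, 118, 115, 117, 118, 123, 100, 33, 59, 95, 100, 99, 99, 99, 93, 97, 106, 103]
```

```bash
python3 - <<'E'
from seg import *
t=cv2.imread("pics/top0.png");s=cv2.imread("pics/scene0.png")
print("keys")
P=[]
for a,c,b,wh,k in seg("top",t,(398,175,436,257),(108,106,106),(140,140,140),None)[:8]:
    print(round(a),c,wh,plane("top",c,.0625)[0])
print("block")
g=t.copy();
for thr in (108,112):
  for a,c,b,wh,k in seg("top",t,(288,172,345,222),(thr,104,100),(150,150,150),None,mina=40)[:6]:
    # outer outline 
    w=plane("top",b,.06);print(thr,round(a),c,wh,"ctr",w.mean(0),"sides",np.linalg.norm(np.diff(w,axis=0),axis=1),"ang",np.degrees(np.arctan2(*(w[1]-w[0])[[1,0]])))
# slot: dark outline inside the block
gr=cv2.cvtColor(t,cv2.COLOR_BGR2GRAY)
for col in range(303,332,4): print(col,gr[184:212,col].tolist())
E
```

```text
keys
147 [417.8558 188.9991] [13.9064 13.7886] [ 0.5691 -0.3364  0.0625]
145 [415.9441 239.8531] [12.5 12.5] [ 0.4396 -0.3288  0.0625]
105 [416.9763 214.3231] [18.6341  6.2277] [ 0.5044 -0.3328  0.0625]
block
108 912 [314.8982 195.5412] [23.6508 40.105 ] ctr [ 0.5569 -0.0732  0.06  ] sides [0.103  0.0609 0.1028] ang -84.61988457421127
108 66 [312.6814 193.928 ] [ 8.0221 27.1431] ctr [ 0.5622 -0.0706  0.06  ] sides [0.0697 0.0207 0.0696] ang -71.35172147464672
112 908 [314.959  195.5204] [23.6508 39.9578] ctr [ 0.5569 -0.0734  0.06  ] sides [0.1027 0.0609 0.1024] ang -84.61979876712702
112 69 [312.5683 194.019 ] [ 8.275  27.4674] ctr [ 0.562  -0.0705  0.06  ] sides [0.0705 0.0214 0.0704] ang -71.22501385510938
303 [96, 104, 116, 116, 116, 118, 114, 116, 118, 108, 70, 63, 71, 66, 68, 63, 81, 96, 113, 119, 119, 120, 122, 121, 118, 93, 69, 87]
307 [100, 109, 118, 115, 118, 116, 115, 117, 120, 103, 80, 107, 121, 120, 121, 122, 113, 108, 116, 118, 120, 121, 121, 124, 109, 71, 79, 93]
311 [103, 114, 117, 117, 117, 114, 115, 118, 115, 87, 84, 116, 122, 121, 122, 120, 109, 110, 120, 120, 121, 122, 122, 118, 93, 68, 88, 99]
315 [109, 118, 117, 118, 115, 114, 117, 121, 102, 73, 102, 124, 120, 123, 123, 113, 107, 117, 121, 121, 121, 123, 124, 114, 83, 74, 93, 100]
319 [114, 118, 117, 117, 115, 117, 119, 117, 88, 85, 116, 122, 121, 122, 121, 108, 108, 120, 120, 120, 123, 123, 127, 106, 63, 84, 98, 97]
323 [121, 118, 119, 117, 115, 118, 121, 111, 84, 102, 123, 122, 121, 123, 118, 109, 115, 121, 122, 121, 122, 126, 116, 86, 75, 93, 99, 96]
327 [119, 119, 118, 116, 117, 118, 122, 111, 91, 106, 122, 122, 123, 125, 112, 107, 124, 121, 122, 121, 123, 127, 107, 63, 84, 100, 96, 97]
331 [118, 119, 118, 116, 118, 119, 120, 121, 119, 118, 117, 118, 117, 120, 121, 120, 121, 120, 120, 122, 125, 116, 83, 75, 92, 99, 98, 99]
```

```bash
python3 - <<'E'
import cv2,numpy as np
s=cv2.imread("pics/scene0.png");t=cv2.imread("pics/top0.png")
o=np.zeros((600,800,3),np.uint8)
a=cv2.resize(s[250:320,235:315],(400,350),interpolation=cv2.INTER_CUBIC);o[:350,:400]=a
b=cv2.resize(t[176:216,290:340],(400,320),interpolation=cv2.INTER_CUBIC);o[:320,400:]=b
c=cv2.resize(t[195:260,155:265],(400,236),interpolation=cv2.INTER_CUBIC);o[355:591,:400]=c
d=cv2.resize(s[325:445,380:460],(180,270),interpolation=cv2.INTER_CUBIC);o[325:595,400:580]=d
cv2.imwrite("pics/crop2.png",o)
E
```

```text
(no output)
```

View pics/crop2.png

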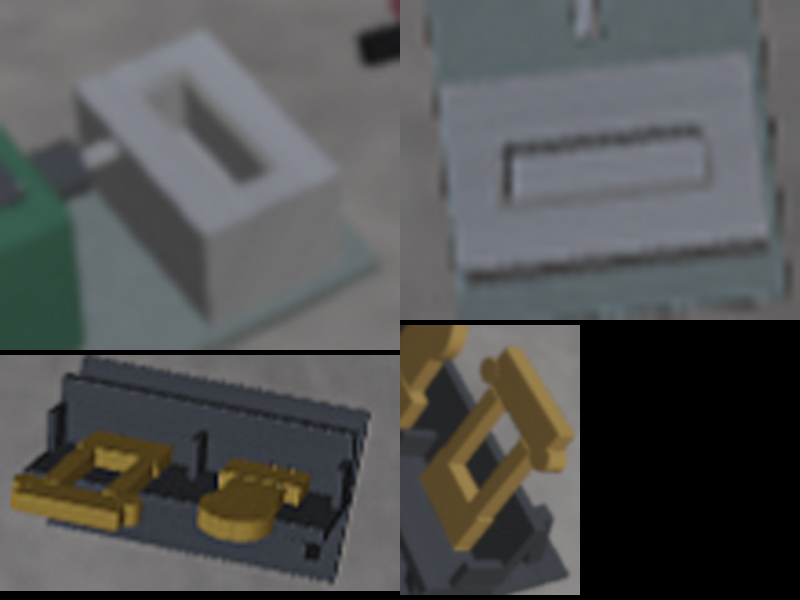

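The crop shows clean block-top corners, at scene (250.6,267.6), (276,256), (303,285) and (277,296.4), the slot mouth around top (315,196), and rack plate corners near top (179,196), (257,210), (247,257) and (169,241).

```bash
python3 - <<'E'
from seg import *
t=cv2.imread("pics/top0.png");s=cv2.imread("pics/scene0.png")
bs=np.array([[78,88],[205,30],[340,175],[210,232]])/5-.4+[235,250]
w=plane("scene",bs,.06);print("block scene",w.mean(0),w,np.linalg.norm(np.diff(w,axis=0),axis=1))
bt=np.array([[443,88],[742,55],[768,238],[465,268]])/8-.44+[-50+290,176]  
w=plane("top",bt,.06);print("block top",w.mean(0),np.linalg.norm(np.diff(w,axis=0),axis=1))
st=np.array([[503,145],[700,127],[710,186],[508,206]])/8-.44+[240,176]
w=plane("top",st,.06);print("slot top",w.mean(0),np.linalg.norm(np.diff(w,axis=0),axis=1))
ss=np.array([[147,85],[183,68],[272,168],[238,186]])/5-.4+[235,250]
w=plane("scene",ss,.06);print("slot scene",w.mean(0),np.linalg.norm(np.diff(w,axis=0),axis=1))
# rack dark mask
for a,c,b,wh,k in seg("top",t,(150,185,270,268),(0,0,0),(85,82,80),None,mina=300)[:2]:
    w=plane("top",b,.004);print("rack",round(a),w.mean(0),np.linalg.norm(np.diff(w,axis=0),axis=1),b.round(1).tolist())
    e=w[1]-w[0];f=w[2]-w[1];e=e if np.linalg.norm(e)>np.linalg.norm(f) else f
    print("long angle",np.degrees(np.arctan2(e[1],e[0])))
bc=np.array([[88,357],[370,410],[333,580],[50,522]])-[0,355]
w=plane("top",bc/3.636-.4+[155,195],.004);print("manual",w.mean(0),np.linalg.norm(np.diff(w,axis=0),axis=1),np.degrees(np.arctan2(*(w[0]-w[1])[[1,0]])),np.degrees(np.arctan2(*(w[3]-w[2])[[1,0]])))
for n,im,box in(("top",t,(150,185,270,268)),("scene",s,(360,300,470,450))):
  for a,c,b,wh,k in seg(n,im,box,(12,90,60),(30,255,255),cv2.COLOR_BGR2HSV,mina=60)[:3]:
    print(n,"brass",round(a),c,b.round(1).tolist())
E
```

```text
block scene [ 0.5571 -0.0738  0.06  ] [[ 0.5915 -0.1192  0.06  ]
 [ 0.5326 -0.1266  0.06  ]
 [ 0.5241 -0.0265  0.06  ]
 [ 0.5804 -0.023   0.06  ]] [0.0594 0.1005 0.0564]
block top [ 0.5561 -0.0742  0.06  ] [0.0966 0.0595 0.0975]
slot top [ 0.5548 -0.0744  0.06  ] [0.0635 0.0193 0.0651]
slot scene [ 0.5557 -0.075   0.06  ] [0.0169 0.068  0.0158]
rack 3911 [0.491 0.223 0.004] [0.1324 0.2522 0.1309] [[157.0, 238.9], [167.0, 191.2], [256.7, 210.0], [246.7, 257.7]]
long angle -102.73572941803609
manual [0.4879 0.2074 0.004 ] [0.2167 0.1286 0.2175] 78.47038059398676 77.88606034092463
top brass 734 [180.4934 229.6372] [[156.6, 237.1], [162.0, 211.1], [202.5, 219.6], [197.0, 245.6]]
top brass 459 [223.0347 234.5118] [[207.6, 243.7], [212.3, 221.4], [240.4, 227.3], [235.7, 249.6]]
top brass 60 [181.0039 228.9395] [[173.9, 230.0], [183.2, 221.9], [188.2, 227.6], [178.9, 235.7]]
scene brass 3059 [422.1219 379.9688] [[368.0, 383.5], [428.6, 330.5], [467.4, 374.9], [406.9, 427.9]]
scene brass 1489 [387.8536 337.9383] [[356.7, 357.5], [389.3, 302.1], [416.7, 318.2], [384.0, 373.6]]
scene brass 389 [421.6724 379.3379] [[405.1, 389.3], [426.4, 361.6], [437.6, 370.3], [416.3, 397.9]]
```

```bash
cat > pred.py <<'E'
from seg import *
from scipy.optimize import least_squares
t=cv2.imread("pics/top0.png");s=cv2.imread("pics/scene0.png")
def pts(yaw,c,lean=25):
    a,l=np.radians(yaw),np.radians(lean)
    x=np.array([np.cos(a),np.sin(a),0]);y=np.array([-x[1],x[0],0]);u=-x*np.sin(l)+np.array([0,0,np.cos(l)]);n=x*np.cos(l)+np.array([0,0,np.sin(l)])
    foot=c+52*y/1000+[0,0,.022]
    return foot,x,y,u,n
f,x,y,u,n=pts(-12,np.array([.488,.2074,0]))
corners=np.array([f+y*sy*.038+u*.13+n*sx*.007 for sy in(-1,1) for sx in(-1,1)])
foots=np.array([f+y*sy*.030+u*.034+n*.007 for sy in(-1,1)])
win=np.array([f+y*sy*.0155+u*h+n*.007 for sy,h in((-1,.034),(1,.034),(1,.1),(-1,.1))])
for nm in("top","scene"):
    print(nm,"bar top",proj(nm,corners).round(1).tolist(),"foot shoulder",proj(nm,foots).round(1).tolist(),"win",proj(nm,win).round(1).tolist())
    im=t if nm=="top" else s;box=(150,185,270,268) if nm=="top" else (360,300,470,450)
    k=seg(nm,im,box,(12,90,60),(30,255,255),cv2.COLOR_BGR2HSV,mina=60)[0][4]
    ap=cv2.approxPolyDP(k.astype(np.float32),1.2,True).reshape(-1,2);print("poly",ap.round(1).tolist())
print("bar centre",f+.115*u,"foot",f)
E
python3 pred.py
```

```text
top bar top [[187.1, 245.4], [187.4, 240.2], [157.0, 239.3], [157.1, 234.1]] foot shoulder [[198.1, 225.4], [175.9, 221.0]] win [[192.8, 224.4], [181.3, 222.1], [171.1, 231.3], [183.1, 233.8]]
poly [[201.89999389648438, 219.89999389648438], [181.10000610351562, 215.60000610351562], [166.89999389648438, 228.10000610351562], [159.10000610351562, 227.8000030517578], [157.60000610351562, 236.39999389648438], [184.1999969482422, 242.89999389648438], [187.8000030517578, 241.60000610351562], [187.89999389648438, 237.60000610351562], [188.10000610351562, 241.1999969482422], [191.1999969482422, 241.60000610351562], [193.10000610351562, 239.89999389648438], [192.39999389648438, 232.1999969482422], [195.39999389648438, 228.89999389648438], [195.1999969482422, 226.1999969482422], [197.89999389648438, 228.1999969482422], [198.89999389648438, 225.10000610351562], [201.60000610351562, 223.8000030517578]]
scene bar top [[436.8, 332.6], [429.7, 331.9], [462.2, 372.5], [454.9, 372.1]] foot shoulder [[400.9, 377.7], [417.7, 410.0]] win [[404.8, 385.2], [413.5, 401.8], [436.1, 373.3], [426.4, 356.8]]
poly [[431.3999938964844, 334.79998779296875], [427.3999938964844, 334.8999938964844], [423.6000061035156, 339.6000061035156], [417.1000061035156, 340.6000061035156], [416.1000061035156, 346.6000061035156], [419.79998779296875, 352.79998779296875], [395.20001220703125, 382.20001220703125], [388.79998779296875, 392.6000061035156], [404.6000061035156, 424.6000061035156], [411.8999938964844, 423.3999938964844], [437.3999938964844, 388.8999938964844], [449.8999938964844, 389.6000061035156], [452.8999938964844, 386.79998779296875], [452.6000061035156, 379.1000061035156], [456.20001220703125, 372.20001220703125]]
bar centre [0.4513 0.2684 0.1262] foot [0.4988 0.2583 0.022 ]
```

```bash
cat >> pred.py <<'E'
mt=np.array([[201.9,219.9],[181.1,215.6],[157.6,236.4],[187.9,242.5]])
ms=np.array([[388.8,392.6],[404.6,424.6],[456.2,372.2],[431.4,334.8]])
def model(p):
    f,x,y,u,n=pts(np.degrees(p[3]),p[:3],np.degrees(p[4]))
    return np.array([f-y*.03+n*.007,f+y*.03+n*.007,f+y*.038+u*.13-n*.007,f-y*.038+u*.13-n*.007])
R=lambda p:np.r_[(proj("top",model(p))-mt).ravel(),(proj("scene",model(p))-ms).ravel()]
r=least_squares(R,[.49,.21,0,-.2,.43],loss="soft_l1");print(r.x,np.degrees(r.x[3:]),R(r.x).round(1))
f,x,y,u,n=pts(np.degrees(r.x[3]),r.x[:3],np.degrees(r.x[4]));print("foot",f,"bar",f+.115*u)
print("tri",tri(ms,mt))
E
python3 pred.py|tail -7
```

```text
[ 0.4911  0.2066 -0.0015 -0.2008  0.3875] [-11.5068  22.2034] [ 1.2 -0.1  0.3  0.1  0.1 -0.3 -0.1 -0.6 -0.1 -0.1  0.2  0.3  0.8  0.8
  0.1 -1.8]
foot [0.5015 0.2576 0.0205] bar [0.4589 0.2662 0.127 ]
tri [[0.5022 0.2288 0.0256]
 [0.5141 0.2859 0.0246]
 [0.4544 0.3052 0.139 ]
 [0.4386 0.2321 0.1344]]
```

```bash
cat > go.py <<'E'
import sys
from h import *
from scipy.spatial.transform import Rotation as Ro
def go(x,y,z,ang=None,o=None):
    o=o or bot.get_obs();q=np.array(o["tool_rot"]);M=Ro.from_quat(q[[1,2,3,0]]).as_matrix()
    cur=np.degrees(np.arctan2(M[1,1],M[0,1]));d=M.T@(np.array([x,y,z])-o["eef_pos"])*1000
    r=0 if ang is None else -((ang-cur+90)%180-90)
    return d.round(1),round(r,2),round(cur,2)
if __name__=="__main__":
    for a in sys.argv[1:]: print(a,*go(*map(float,a.split(","))))
E
python3 go.py .52,-.3,.25,-11.5 .54,0,.25,-11.5 .456,.267,.22,-11.5
```

```text
.52,-.3,.25,-11.5 [ 336.4 -177.3  -19.3] -52.56 -64.06
.54,0,.25,-11.5 [ 485.6 -438.3  -18.9] -52.56 -64.06
.456,.267,.22,-11.5 [ 526.9 -715.1   11.5] -52.56 -64.06
```

>>> {"api": "send_rows", "payload": {"slide": [[34,-18,-3],[70,-36,-6],[105,-55,-10],[140,-74,-13],[175,-92,-16],[210,-111,-19],[245,-130,-19],[280,-148,-19]], "roll": [-6.5,-13,-19.5,-26,-32.5,-39,-46,-52.5], "claw": [1,1,1,1,1,1,1,1]}}

```text
t: 0.77
eef_pos: [0.483, -0.3496, 0.2504]
tool_rot: [-0.0, 0.773, 0.635, -0.0]
contact_force: [0.3, -1.1, -0.1]
gripper_width: 1.001
grasp_force: 0.0
```

```bash
python3 go.py .52,-.2,.25,-11.5 .53,0,.25,-11.5 .456,.267,.22,-11.5
```

```text
.52,-.2,.25,-11.5 [153.9   7.2   0.4] 0.28 -11.22
.53,0,.25,-11.5 [352.1 -21.9   0.3] 0.28 -11.22
.456,.267,.22,-11.5 [ 599.6 -146.4   30.3] 0.28 -11.22
```

>>> {"api": "send_rows", "payload": {"slide": [[40,2,0],[80,4,0],[120,6,0],[160,5,0],[200,0,0],[240,-6,0],[280,-12,0],[320,-20,0]], "roll": [0,0,0,0,0,0,0,0], "claw": [1,1,1,1,1,1,1,1]}}

```text
t: 1.43
eef_pos: [0.5266, -0.0321, 0.2501]
tool_rot: [0.0, 0.775, 0.632, -0.0]
contact_force: [1.0, 0.1, -0.1]
gripper_width: 0.998
grasp_force: 0.0
```

```bash
python3 go.py .456,.267,.2,-11.5 .456,.267,.109,-11.5
```

```text
.456,.267,.2,-11.5 [ 278.9 -129.2   50.1] -0.08 -11.58
.456,.267,.109,-11.5 [ 278.9 -129.1  141.1] -0.08 -11.58
```

>>> {"api": "send_rows", "payload": {"slide": [[36,-16,5],[72,-33,10],[108,-50,18],[144,-67,26],[180,-83,34],[216,-100,42],[250,-116,50],[279,-129,50]], "roll": [0,0,0,0,0,0,0,0], "claw": [1,1,1,1,1,1,1,1]}}

```text
t: 2.1
eef_pos: [0.4542, 0.2673, 0.1987]
tool_rot: [-0.0, 0.774, 0.633, -0.001]
contact_force: [0.2, 0.1, 0.0]
gripper_width: 1.002
grasp_force: 0.0
```

```bash
python3 go.py .456,.267,.109,-11.5; python3 - <<'E'
from h import *
a=bot.read_camera("top")[150:290,100:260,::-1];b=bot.read_camera("scene")[220:440,330:520,::-1]
cv2.imwrite("pics/c3.png",np.hstack([cv2.resize(a,(411,360)),cv2.resize(b,(311,360))]))
E
```

```text
.456,.267,.109,-11.5 [ 0.2  2.  89.7] 0.05 -11.45
```

View pics/c3.png

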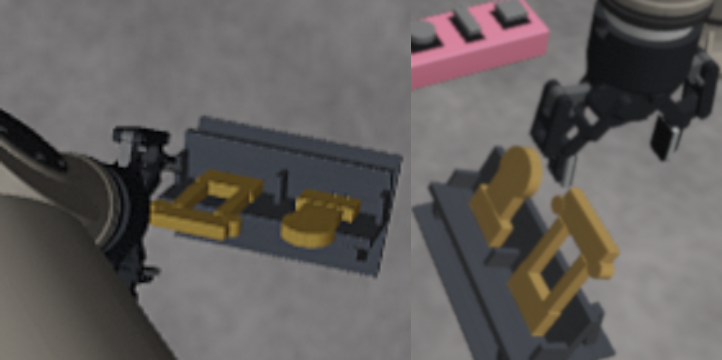

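The picture shows the open fingers above the rack, with fingertips in the scene at about (427,332) and (480,315). I check the projected TCP against that.

```bash
python3 - <<'E'
from h import *
p=np.array(bot.get_obs()["eef_pos"]);ty=np.array([np.cos(np.radians(-11.5)),np.sin(np.radians(-11.5)),0])
print(proj("scene",[p,p+ty*.0425+[0,0,.013],p-ty*.0425+[0,0,.013],p+ty*.0425+[0,0,.05],[.456,.267,.126],[.456,.267,.14]]),proj("top",[p,p+ty*.0425+[0,0,.013],p-ty*.0425+[0,0,.013]]))
E
```

```text
[[448.708  326.7354]
 [421.9757 327.3528]
 [477.9264 313.5183]
 [425.8471 308.28  ]
 [436.8666 359.0757]
 [438.3444 353.0041]] [[162.1914 235.1632]
 [163.7922 216.5071]
 [156.3884 253.3421]]
```

>>> {"api": "send_rows", "payload": {"slide": [[0,1,14],[0,2,28],[0,2,42],[0,2,56],[0,2,68],[0,2,78],[0,2,85],[0,2,89]], "roll": [0,0,0,0,0,0,0,0], "claw": [1,1,1,1,1,1,1,1]}}

```text
t: 2.87
eef_pos: [0.4581, 0.2645, 0.1104]
tool_rot: [-0.0, 0.775, 0.632, -0.001]
contact_force: [-0.4, -0.3, -0.9]
gripper_width: 0.999
grasp_force: 0.0
```

>>> {"api": "send_rows", "payload": {"slide": [[0,0,0],[0,0,0],[0,0,0],[0,0,0],[0,0,0],[0,0,0],[0,0,0],[0,0,0]], "roll": [0,0,0,0,0,0,0,0], "claw": [0.7,0.55,0.45,0.4,0.38,0.36,0.34,0.32], "force": 20}}

```text
t: 3.53
eef_pos: [0.4579, 0.2652, 0.1114]
tool_rot: [-0.0, 0.775, 0.632, -0.0]
contact_force: [-2.0, 0.2, 1.1]
gripper_width: 0.321
grasp_force: 1.3
```

>>> {"api": "send_rows", "payload": {"slide": [[0,0,0],[0,0,0],[0,0,0],[0,0,-4],[0,0,-9],[0,0,-15],[0,0,-22],[0,0,-30]], "roll": [0,0,0,0,0,0,0,0], "claw": [0.25,0.15,0.0,0,0,0,0,0], "force": 30}}

```text
t: 4.2
eef_pos: [0.4585, 0.2644, 0.1417]
tool_rot: [0.0, 0.775, 0.632, -0.0]
contact_force: [3.2, -0.6, -5.4]
gripper_width: 0.237
grasp_force: 29.3
```

```bash
python3 - <<'E'
from h import *
a=bot.read_camera("top")[150:290,100:260,::-1];b=bot.read_camera("scene")[220:440,330:520,::-1]
cv2.imwrite("pics/c4.png",np.hstack([cv2.resize(a,(411,360)),cv2.resize(b,(311,360))]))
E
```

```text
(no output)
```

View pics/c4.png

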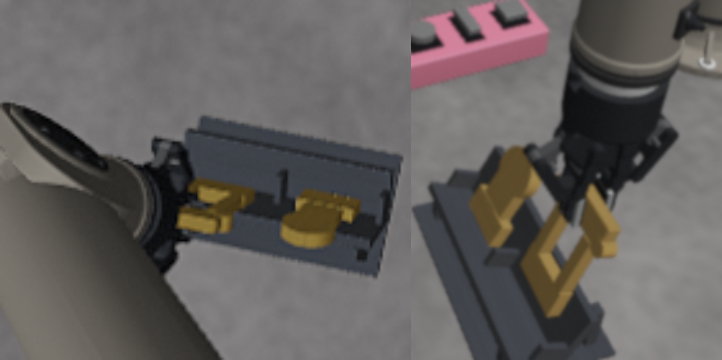

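The handle is held near the middle of the bar and lifted, still partly tilted. I lift it clear and squeeze harder so it aligns.

>>> {"api": "send_rows", "payload": {"slide": [[0,0,-10],[0,0,-22],[0,0,-36],[0,0,-50],[0,0,-64],[0,0,-78],[0,0,-86],[0,0,-90]], "roll": [0,0,0,0,0,0,0,0], "claw": [0,0,0,0,0,0,0,0], "force": 60}}

```text
t: 4.97
eef_pos: [0.4577, 0.2654, 0.232]
tool_rot: [-0.0, 0.774, 0.633, 0.0]
contact_force: [0.1, -0.1, -5.9]
gripper_width: 0.152
grasp_force: 64.3
```

>>> {"api": "send_rows", "payload": {"slide": [[0,0,0],[0,0,0],[0,0,0],[0,0,0],[0,0,0],[0,0,0],[0,0,0],[0,0,0]], "roll": [0,0,0,0,0,0,0,0], "claw": [0,0,0,0,0,0,0,0], "force": 110}}

```text
t: 5.63
eef_pos: [0.4583, 0.2649, 0.2312]
tool_rot: [-0.0, 0.775, 0.632, -0.0]
contact_force: [-0.4, 0.0, -5.3]
gripper_width: 0.139
grasp_force: 109.1
```

```bash
python3 go.py .556,-.074,.23,5.3
```

```text
.556,-.074,.23,5.3 [-312.4  163.6    1.2] -16.86 -11.56
```

>>> {"api": "send_rows", "payload": {"slide": [[0,12,-25],[-20,30,-45],[-50,50,-50],[-85,70,-50],[-120,90,-50],[-155,110,-50],[-190,125,-50],[-225,135,-50]], "roll": [0,-2,-4,-7,-10,-13,-15,-17], "claw": [0,0,0,0,0,0,0,0]}}

```text
t: 6.3
eef_pos: [0.5464, 0.015, 0.2814]
tool_rot: [0.0, 0.672, 0.74, 0.0]
contact_force: [0.5, -0.1, -4.7]
gripper_width: 0.142
grasp_force: 109.2
```

```bash
python3 go.py .556,-.074,.22,5.3
```

```text
.556,-.074,.22,5.3 [-89.5   0.9  61.4] 0.2 5.5
```

>>> {"api": "send_rows", "payload": {"slide": [[-18,0,10],[-36,1,20],[-54,1,32],[-70,1,44],[-82,1,54],[-89,1,61],[-89,1,61],[-89,1,61]], "roll": [0,0,0,0,0,0,0,0], "claw": [0,0,0,0,0,0,0,0]}}

```text
t: 6.97
eef_pos: [0.5549, -0.0704, 0.22]
tool_rot: [-0.001, 0.673, 0.74, 0.0]
contact_force: [0.1, 0.8, -6.0]
gripper_width: 0.144
grasp_force: 108.9
```

```bash
python3 go.py .556,-.074,.22,5.3;python3 - <<'E'
from h import *
t=bot.read_camera("top")[:,:,::-1];s=bot.read_camera("scene")[:,:,::-1]
cv2.imwrite("pics/t5.png",t);cv2.imwrite("pics/s5.png",s)
a=t[140:250,240:360];b=s[190:330,200:320]
cv2.imwrite("pics/c5.png",np.hstack([cv2.resize(a,(360,330),interpolation=cv2.INTER_CUBIC),cv2.resize(b,(440,513),interpolation=cv2.INTER_CUBIC)[:330*0+513][:, :]]) if 0 else np.vstack([np.hstack([cv2.resize(a,(320,293),interpolation=cv2.INTER_CUBIC),np.zeros((293,480,3),np.uint8)]),np.zeros((267,800,3),np.uint8)]))
o=cv2.imread("pics/c5.png");o[:560,320:]=cv2.resize(b,(480,560),interpolation=cv2.INTER_CUBIC);cv2.imwrite("pics/c5.png",o)
E
```

```text
.556,-.074,.22,5.3 [-3.7  0.8  0. ] 0.15 5.45
```

View pics/c5.png

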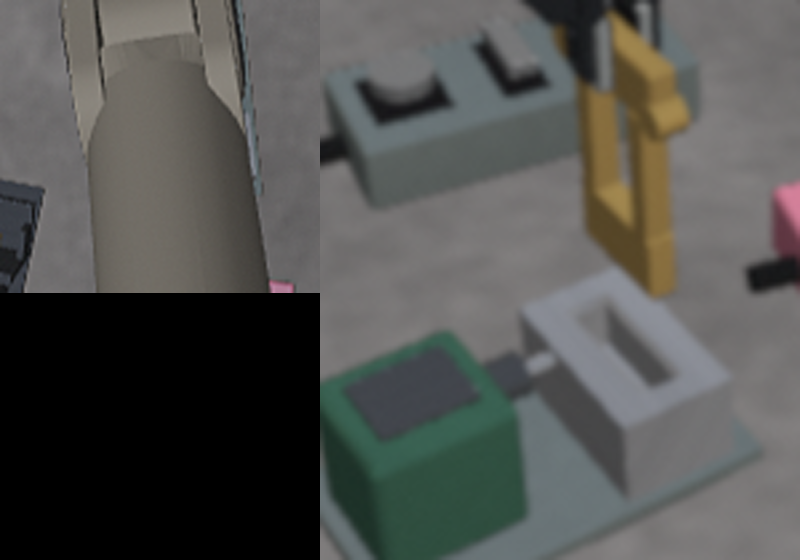

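The scene crop shows the handle hanging upright over the slot. Its foot corners are at scene (266.4,246.6), (282.1,262.6) and (288.4,261.6); the top view is hidden by the arm.

```bash
cat > held.py <<'E'
from h import *
from scipy.optimize import least_squares
from scipy.spatial.transform import Rotation as Ro
def fit(ms,loc,P,ang):
    c,s_=np.cos(np.radians(ang)),np.sin(np.radians(ang));x=np.array([c,s_,0]);y=np.array([-s_,c,0])
    def X(p):
        R=np.c_[x,y,[0,0,1]]@Ro.from_euler("y",p[3]).as_matrix()
        top=P+y*p[0]+x*0; piv=np.array([0,0,p[1]])  # TCP at handle height p1
        return top+(loc-piv)@R.T+x*p[2]
    r=least_squares(lambda p:np.r_[(proj("scene",X(p))-ms).ravel(),p[2]/.001,p[3]/.03],[0,.095,0,0])
    return r.x,(proj("scene",X(r.x))-ms).round(1).tolist()
E
python3 - <<'E'
from held import *
from seg import seg
s=cv2.imread("pics/s5.png")
k=seg("scene",s,(255,185,300,270),(12,90,60),(30,255,255),cv2.COLOR_BGR2HSV,mina=60)
for a in k[:3]: print(round(a[0]),cv2.approxPolyDP(a[4].astype(np.float32),.8,True).reshape(-1,2).round(1).tolist())
ms=np.array([[587,228],[650,292],[675,288],[645,238]])/4-.4+[200-80,190]
loc=np.array([[.007,-.03,0],[.007,.03,0],[-.007,.03,0],[.007,.03,.034]])
o=bot.get_obs();print(*fit(ms,loc,np.array(o["eef_pos"]),5.5))
E
```

```text
1182 [[272.3999938964844, 192.10000610351562], [271.3999938964844, 193.1999969482422], [272.79998779296875, 196.39999389648438], [273.3999938964844, 211.60000610351562], [269.1000061035156, 212.89999389648438], [264.20001220703125, 209.8000030517578], [266.6000061035156, 246.1999969482422], [267.3999938964844, 248.1999969482422], [283.79998779296875, 263.3999938964844], [286.8999938964844, 262.3999938964844], [288.1000061035156, 260.6000061035156], [285.8999938964844, 224.1999969482422], [290.3999938964844, 221.60000610351562], [291.79998779296875, 218.60000610351562], [288.3999938964844, 212.60000610351562], [287.1000061035156, 206.10000610351562], [279.8999938964844, 199.60000610351562], [277.8999938964844, 196.10000610351562]]
70 [[273.8999938964844, 214.60000610351562], [276.3999938964844, 216.1999969482422], [277.8999938964844, 233.10000610351562], [276.8999938964844, 236.39999389648438], [275.1000061035156, 235.8000030517578], [273.8999938964844, 232.10000610351562]]
[-0.0001  0.1029 -0.0001  0.0074] [[-1.0, -0.5], [0.0, 1.1], [0.3, -0.9], [0.5, 0.3]]
```

```bash
python3 go.py .5563,-.074,.172,5.3
```

```text
.5563,-.074,.172,5.3 [-4.7  0.2 49. ] 0.25 5.55
```

>>> {"api": "send_rows", "payload": {"slide": [[-1,0,8],[-2,0,18],[-4,0,28],[-4.5,0,38],[-4.5,0,45],[-4.5,0,48],[-4.5,0,48],[-4.5,0,48]], "roll": [0,0,0,0,0,0,0,0], "claw": [0,0,0,0,0,0,0,0]}}

```text
t: 7.73
eef_pos: [0.5555, -0.0754, 0.1722]
tool_rot: [-0.0, 0.673, 0.74, 0.0]
contact_force: [0.4, -0.2, -5.1]
gripper_width: 0.142
grasp_force: 109.1
```

```bash
python3 - <<'E'
from h import *
P=[]
for i in range(6):
    s=bot.read_camera("scene")[:,:,::-1];o=bot.get_obs();P.append(o["eef_pos"])
print(np.mean(P,0),np.std(P,0),o["contact_force"]);np.save("P6.npy",np.mean(P,0))
cv2.imwrite("pics/s6.png",s)
cv2.imwrite("pics/c6.png",cv2.resize(s[225:305,240:320],(600,600),interpolation=cv2.INTER_CUBIC))
E
```

```text
[ 0.5558 -0.0755  0.1728] [0.0001 0.     0.0001] [ 0.023  -0.6009 -5.0204]
```

View pics/c6.png

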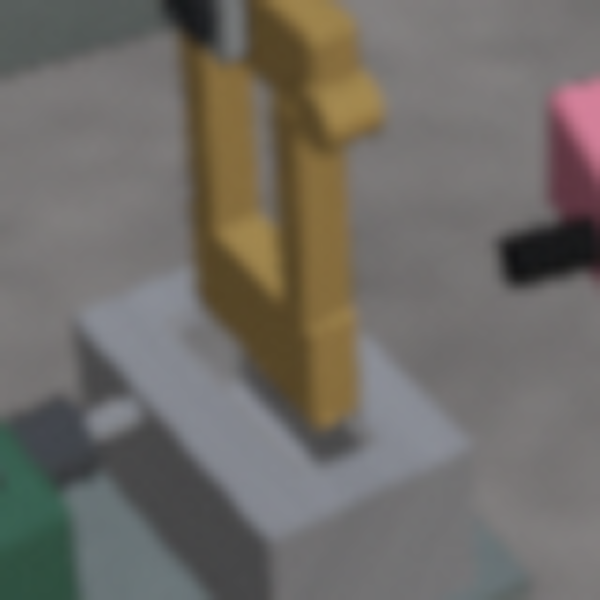

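The foot hangs just above the slot. Foot corners are at scene (281.3,281.7) and (287.6,279.7), and the slot's +y mouth corners are at about (282.7,287) and (289.3,283).

```bash
python3 - <<'E'
from held import *
P=np.load("P6.npy")
f=lambda c:np.array(c)/7.5-.43+[240,225]
ms=f([[202,303],[310,428],[357,412],[308,328],[356,316]])
loc=np.array([[.007,-.03,0],[.007,.03,0],[-.007,.03,0],[.007,.03,.034],[-.007,.03,.034]])
p,r=fit(ms,loc,P,5.3);print(p,r)
a=np.radians(5.3);x=np.array([np.cos(a),np.sin(a)]);y=np.array([-x[1],x[0]])
for N,c in(("block corners",[[78,320],[190,268],[470,445],[272,545]]),("slot+y",[[320,465],[370,435]])):
    w=plane("scene",f(c),.06)[:,:2];print(N,[(round(float((q-P[:2])@x)*1000,1),round(float((q-P[:2])@y)*1000,1)) for q in w])
h=p[1]
for g in ms[:3]: 
    q=plane("scene",g,P[2]-h)[0,:2]-P[:2];print("foot",round(float(q@x)*1000,1),round(float(q@y)*1000,1))
# predicted pixels (crop) of ideal slot corners & block if centre at C
for C in([.5563,-.074],[.5557,-.075]):
    X=[[*(np.array(C)+x*sx+y*sy),.06] for sx,sy in((.009,.032),(-.009,.032),(.03,-.05),(.03,.05),(-.03,.05))]
    print(C,((proj("scene",X)-[240,225]+.43)*7.5).round(0).tolist())
E
```

```text
[-0.0002  0.1062 -0.0001  0.0051] [[-1.2, -0.4], [0.5, 0.6], [0.5, -0.2], [-0.0, 0.6], [0.0, -0.7]]
block corners [(31.9, -47.0), (-2.8, -48.4), (-27.4, 49.8), (32.2, 52.0)]
slot+y [(7.8, 34.7), (-8.4, 32.6)]
foot 5.0 -28.0
foot 6.2 27.9
foot -6.6 29.6
[0.5563, -0.074] [[311.0, 465.0], [372.0, 437.0], [79.0, 315.0], [276.0, 541.0], [480.0, 446.0]]
[0.5557, -0.075] [[311.0, 462.0], [372.0, 434.0], [80.0, 312.0], [277.0, 538.0], [480.0, 443.0]]
```

>>> {"api": "send_rows", "payload": {"slide": [[1,0.5,1],[1.6,0.6,3],[1.6,0.6,5],[1.6,0.6,8],[1.6,0.6,11],[1.6,0.6,14],[1.6,0.6,17],[1.6,0.6,20]], "roll": [0.2,0.2,0.2,0.2,0.2,0.2,0.2,0.2], "claw": [0,0,0,0,0,0,0,0], "force": 60}}

```text
t: 8.7
eef_pos: [0.5594, -0.0761, 0.1573]
tool_rot: [0.004, 0.675, 0.738, 0.001]
contact_force: [1.7, 1.3, -4.0]
gripper_width: 0.144
grasp_force: 109.9
```

```bash
python3 - <<'E'
from h import *
for i in range(4):
    s=bot.read_camera("scene")[:,:,::-1];o=bot.get_obs();print(o["eef_pos"],o["tool_rot"],o["contact_force"],o["grasp_force"])
cv2.imwrite("pics/s7.png",s)
cv2.imwrite("pics/c7.png",cv2.resize(s[225:305,240:320],(600,600),interpolation=cv2.INTER_CUBIC))
E
```

```text
[ 0.5579 -0.0755  0.1545] [0.0027 0.6745 0.7382 0.0009] [ 0.9016 -3.602  -5.7558] 109.94032859802246
[ 0.557  -0.0756  0.1533] [0.0019 0.6744 0.7383 0.0002] [ 1.3492 -4.3547 -4.028 ] 109.95346069335938
[ 0.5566 -0.0756  0.1527] [ 0.0014  0.6744  0.7384 -0.0001] [ 1.7806 -4.4575 -4.3501] 109.99745607376099
[ 0.5561 -0.0752  0.1522] [ 0.0006  0.6744  0.7384 -0.0002] [ 0.2058 -1.0953 -4.0623] 109.21617150306702
```

View pics/c7.png

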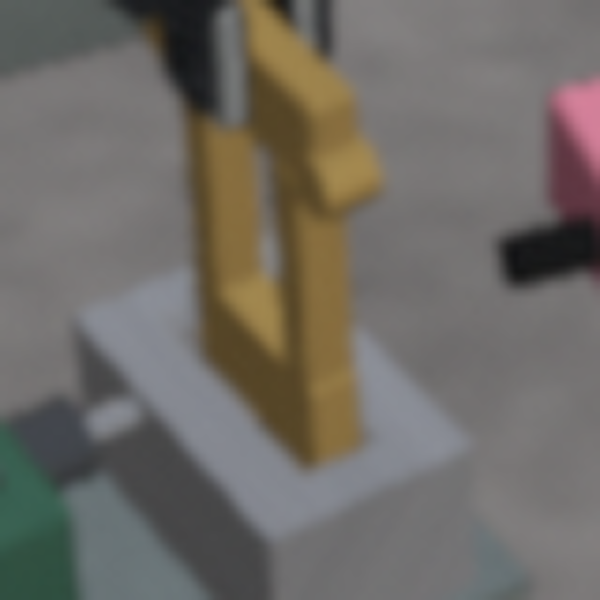

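The foot has entered the slot mouth, with a slight push from the +y end. I ease that by about 1 mm and keep lowering slowly.

>>> {"api": "send_rows", "payload": {"slide": [[-1,0,1],[-1,0,3],[-1,0,5],[-1,0,7],[-1,0,9],[-1,0,11],[-1,0,12],[-1,0,13]], "roll": [0,0,0,0,0,0,0,0], "claw": [0,0,0,0,0,0,0,0]}}

```text
t: 9.57
eef_pos: [0.5558, -0.075, 0.1391]
tool_rot: [-0.0, 0.674, 0.739, -0.0]
contact_force: [0.7, -3.4, -3.4]
gripper_width: 0.14
grasp_force: 109.7
```

>>> {"api": "send_rows", "payload": {"slide": [[0,0,0],[0,0,0.5],[0,0,1],[0,0,1.5],[0,0,2],[0,0,2.5],[0,0,3],[0,0,3]], "roll": [0,0,0,0,0,0,0,0], "claw": [0,0,0,0,0,0,0,0]}}

```text
t: 10.23
eef_pos: [0.5558, -0.075, 0.1362]
tool_rot: [-0.0, 0.674, 0.739, -0.0]
contact_force: [-0.1, -3.5, -4.2]
gripper_width: 0.139
grasp_force: 109.4
```

>>> {"api": "send_rows", "payload": {"slide": [[-0.5,0,0],[-0.5,0,0.5],[-0.5,0,1],[-0.5,0,1.5],[-0.5,0,2],[-0.5,0,2.5],[-0.5,0,3],[-0.5,0,3]], "roll": [0,0,0,0,0,0,0,0], "claw": [0,0,0,0,0,0,0,0]}}

```text
t: 10.9
eef_pos: [0.5562, -0.0752, 0.134]
tool_rot: [0.0, 0.674, 0.739, 0.0]
contact_force: [-2.1, -2.1, 4.1]
gripper_width: 0.141
grasp_force: 110.6
```

Fz went from -4 N to +4 N at TCP z 0.134, where I expect the floor, so the foot is home. Release.

>>> {"api": "send_rows", "payload": {"slide": [[0,0,0],[0,0,0],[0,0,0],[0,0,0],[0,0,0],[0,0,0],[0,0,0],[0,0,0]], "roll": [0,0,0,0,0,0,0,0], "claw": [0.18,0.22,0.28,0.36,0.46,0.56,0.66,0.75], "force": 20}}

```text
t: 11.57
eef_pos: [0.556, -0.0754, 0.1333]
tool_rot: [-0.0, 0.674, 0.739, 0.0]
contact_force: [0.3, -0.1, 0.6]
gripper_width: 0.747
grasp_force: 0.0
```

>>> {"api": "send_rows", "payload": {"slide": [[0,0,-5],[0,0,-15],[0,0,-30],[0,0,-50],[0,0,-70],[0,0,-90],[0,0,-105],[0,0,-110]], "roll": [0,0,0,0,0,0,0,0], "claw": [0.75,0.75,0.75,0.75,0.75,0.75,0.75,0.75]}}

```text
t: 12.23
eef_pos: [0.5575, -0.0753, 0.247]
tool_rot: [0.002, 0.674, 0.739, 0.002]
contact_force: [0.5, 0.4, 0.4]
gripper_width: 0.748
grasp_force: 0.0
```

```bash
python3 go.py .4396,-.3288,.2,5.3; python3 - <<'E'
from h import *
s=bot.read_camera("scene")[:,:,::-1]
cv2.imwrite("pics/s8.png",s);cv2.imwrite("pics/c8.png",cv2.resize(s[185:325,190:330],(600,600),interpolation=cv2.INTER_CUBIC))
E
```

```text
.4396,-.3288,.2,5.3 [-241.6 -140.8   46.5] -0.06 5.24
```

View pics/c8.png

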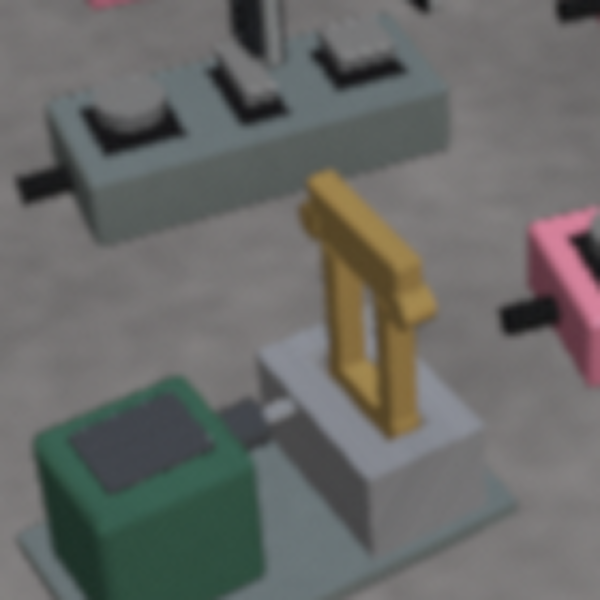

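The handle stands upright in the slot, released, with its foot shoulder just above the block at crop (400,425). Next are the keys, with the fingers shut.

>>> {"api": "send_rows", "payload": {"slide": [[-15,-9,-3],[-50,-29,-3],[-90,-53,-3],[-125,-73,0],[-165,-96,10],[-200,-117,25],[-230,-134,40],[-242,-141,47]], "roll": [0,0,0,0,0,0,0,0], "claw": [0.75,0.5,0.2,0,0,0,0,0]}}

```text
t: 12.95
eef_pos: [0.4335, -0.3337, 0.1942]
tool_rot: [-0.001, 0.676, 0.737, -0.001]
contact_force: [0.1, -0.0, -0.5]
gripper_width: 0.004
grasp_force: 0.0
```

```bash
python3 go.py .4396,-.3288,.072
```

```text
.4396,-.3288,.072 [  4.4   6.9 122.2] 0 4.93
```

>>> {"api": "send_rows", "payload": {"slide": [[0,0,5],[0,0,25],[0,0,50],[0,0,75],[0,0,95],[0,0,110],[0,0,118],[0,0,120]], "roll": [0,0,0,0,0,0,0,0], "claw": [0,0,0,0,0,0,0,0]}}

```text
t: 13.62
eef_pos: [0.437, -0.3279, 0.0746]
tool_rot: [-0.002, 0.674, 0.739, -0.0]
contact_force: [-0.2, -0.1, -0.3]
gripper_width: -0.001
grasp_force: 0.0
```

```bash
python3 - <<'E'
from h import *
for i in range(3): bot.read_camera("scene"); o=bot.get_obs();print(o["eef_pos"],o["contact_force"])
from go import go
print(go(.4396,-.3288,.0565))
E
```

```text
[ 0.4374 -0.3284  0.0753] [-0.0339 -0.1606 -0.011 ]
[ 0.4379 -0.3289  0.0763] [-0.1078 -0.9728 -0.4018]
[ 0.4383 -0.3292  0.0769] [-0.0707 -0.534   1.1403]
(array([ 0.3,  1.4, 20.4]), 0, np.float64(5.26))
```

>>> {"api": "send_rows", "payload": {"slide": [[0,0.5,5],[0,1,10],[0,1,14],[0,1,17],[0,1,19],[0,1,20.5],[0,1,21.5],[0,1,22]], "roll": [0,0,0,0,0,0,0,0], "claw": [0,0,0,0,0,0,0,0]}}

```text
t: 14.43
eef_pos: [0.4391, -0.3294, 0.0562]
tool_rot: [0.0, 0.674, 0.739, -0.0]
contact_force: [-6.1, 4.5, 25.0]
gripper_width: -0.002
grasp_force: 12.5
```

>>> {"api": "send_rows", "payload": {"slide": [[0,0,0],[0,0,0.5],[0,0,0.5],[0,0,0.5],[0,0,0.5],[0,0,0.5],[0,0,0.5],[0,0,0.5]], "roll": [0,0,0,0,0,0,0,0], "claw": [0,0,0,0,0,0,0,0]}}

```text
t: 15.1
eef_pos: [0.4391, -0.3294, 0.0562]
tool_rot: [0.001, 0.674, 0.739, -0.0]
contact_force: [-5.2, 4.2, 24.6]
gripper_width: -0.003
grasp_force: 12.5
```

The clamp key bottomed at 25 N. Now up, and over to the start key.

>>> {"api": "send_rows", "payload": {"slide": [[0,0,-6],[0,0,-15],[0,0,-28],[0,0,-45],[0,0,-60],[0,0,-60],[0,0,-60],[0,0,-60]], "roll": [0,0,0,0,0,0,0,0], "claw": [0,0,0,0,0,0,0,0]}}

```text
t: 15.77
eef_pos: [0.4381, -0.329, 0.1131]
tool_rot: [-0.001, 0.674, 0.739, -0.0]
contact_force: [-0.2, 0.2, -0.7]
gripper_width: 0.001
grasp_force: 0.0
```

```bash
python3 go.py .5691,-.3364,.115
```

```text
.5691,-.3364,.115 [-19.4 129.8  -2. ] 0 5.24
```

>>> {"api": "send_rows", "payload": {"slide": [[-3,20,-2],[-7,45,-2],[-11,72,-2],[-15,100,-2],[-18,120,-2],[-19,129,-2],[-19,129,-2],[-19,129,-2]], "roll": [0,0,0,0,0,0,0,0], "claw": [0,0,0,0,0,0,0,0]}}

```text
t: 16.43
eef_pos: [0.5676, -0.336, 0.1146]
tool_rot: [-0.001, 0.674, 0.739, -0.0]
contact_force: [-0.7, -0.5, 0.0]
gripper_width: 0.002
grasp_force: 0.0
```

```bash
python3 - <<'E'
from h import *
for i in range(4): bot.read_camera("scene"); o=bot.get_obs()
print(o["eef_pos"],o["contact_force"])
from go import go
print(go(.5691,-.3364,.0562))
E
```

```text
[ 0.5673 -0.3368  0.1157] [ 0.5859 -0.5194 -0.7829]
(array([ 0.3,  1.9, 59.5]), 0, np.float64(5.17))
```

>>> {"api": "send_rows", "payload": {"slide": [[0,1,15],[0,1.5,30],[0,1.5,40],[0,1.5,48],[0,1.5,54],[0,1.5,57],[0,1.5,59],[0,1.5,60]], "roll": [0,0,0,0,0,0,0,0], "claw": [0,0,0,0,0,0,0,0]}}

```text
t: 17.3
eef_pos: [0.5698, -0.3362, 0.0565]
tool_rot: [-0.001, 0.674, 0.739, -0.0]
contact_force: [-5.7, 3.0, 12.4]
gripper_width: -0.001
grasp_force: 6.0
```

>>> {"api": "send_rows", "payload": {"slide": [[0,0,0.5],[0,0,1],[0,0,1],[0,0,1],[0,0,1],[0,0,1],[0,0,1],[0,0,1]], "roll": [0,0,0,0,0,0,0,0], "claw": [0,0,0,0,0,0,0,0]}}

```text
t: 17.97
eef_pos: [0.5698, -0.3362, 0.0565]
tool_rot: [-0.0, 0.674, 0.739, -0.0]
contact_force: [-6.8, 2.0, 12.1]
gripper_width: 0.001
grasp_force: 6.1
```

>>> {"api": "send_rows", "payload": {"slide": [[0,0,-6],[0,0,-15],[0,0,-30],[0,0,-50],[0,0,-75],[0,0,-100],[0,0,-110],[0,0,-110]], "roll": [0,0,0,0,0,0,0,0], "claw": [0,0,0,0,0,0,0,0]}}

```text
t: 18.63
eef_pos: [0.5726, -0.3371, 0.1686]
tool_rot: [0.003, 0.674, 0.739, 0.001]
contact_force: [0.6, -0.2, 0.7]
gripper_width: -0.0
grasp_force: 0.0
```

```bash
python3 - <<'E'
from h import *
s=bot.read_camera("scene")[:,:,::-1];a=cv2.imread("pics/s8.png")
print("handle/nest region diff",cv2.absdiff(a,s)[225:320,195:330].mean())
cv2.imwrite("pics/s9.png",s);cv2.imwrite("pics/c9.png",cv2.resize(s[170:460,170:470],(600,580)))
E
```

```text
handle/nest region diff 2.424743339831059
```

View pics/c9.png

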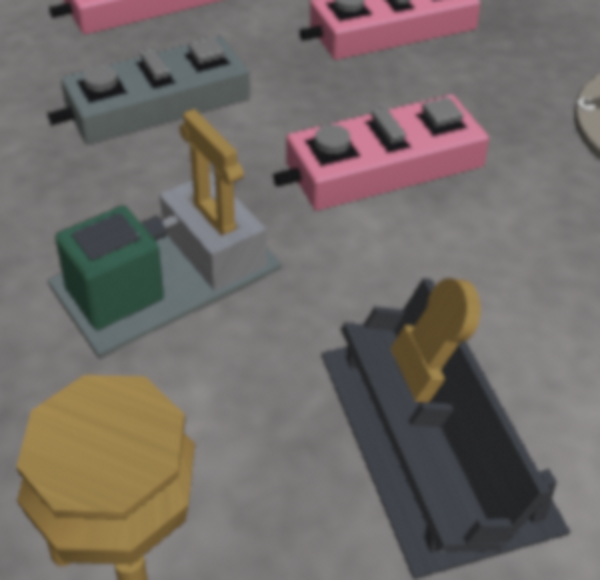

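The handle stands in the nest, the keys are up, and the crest and burner have not moved. The start key bottomed at 12 N and was released.

```bash
python3 -c "
from station import bot
print(bot.hand_in())"
```

```text
the job is handed in; nothing more can be done
None
```

The handle stands upright and released in the slot, the clamp key and then the start key were pressed fully down and let up, and the job is handed in at about 19 s; hand-in gave no verdict.

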